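Find the loose peg in the canvas drying rack

TASK

One of the four upright pegs of the wooden canvas drying rack has worked loose in its hole; it looks just like the firm ones. Rock each peg gently at its tip, to the left and then to the right along the row, until you feel the one with play, and rock that one a good centimetre both ways; do not force the firm ones, whose glue would give: they must stay straight and fully seated. Draw the loose peg out and stand it foot down in the steel pot for mending, leaving the pot upright and the other things on the table where they are.

Things in the scene. Friction and masses are not known exactly. Their poses are not given: they have to be found in the camera images.
- rack: Canvas drying rack, fixed: a wooden rail 80 mm (x) by 400 mm (y) by 50 mm high. Origin at the centre of its underside on the table; its y axis runs along the row of pegs, towards the robot's left (within about 15 degrees), z up. It carries a row of four pegs 90 mm apart.
- rack_hole0 (a point): Centre of the mouth of the hole of peg0 (leftmost seen from the robot), on the rack's top face 50 mm above the table.
- rack_hole1 (a point): Centre of the mouth of the hole of peg1 (second from left seen from the robot), on the rack's top face 50 mm above the table.
- rack_hole2 (a point): Centre of the mouth of the hole of peg2 (second from right seen from the robot), on the rack's top face 50 mm above the table.
- rack_hole3 (a point): Centre of the mouth of the hole of peg3 (rightmost seen from the robot), on the rack's top face 50 mm above the table.
- peg0: Turned wooden peg 0 of the rack (0 leftmost, 3 rightmost), about 90 g: a round dowel 16 mm in diameter standing 140 mm above the rack's top, with a round collar 42 mm in diameter and 9 mm thick that rests on the rack and hides the hole. Firm or loose: any one of the four pegs is the loose one. Origin on its axis at the collar's underside, z along the dowel to the tip.
- peg1: Turned wooden peg 1 of the rack (0 leftmost, 3 rightmost), about 90 g: a round dowel 16 mm in diameter standing 140 mm above the rack's top, with a round collar 42 mm in diameter and 9 mm thick that rests on the rack and hides the hole. Firm or loose: any one of the four pegs is the loose one. Origin on its axis at the collar's underside, z along the dowel to the tip.
- peg2: Turned wooden peg 2 of the rack (0 leftmost, 3 rightmost), about 90 g: a round dowel 16 mm in diameter standing 140 mm above the rack's top, with a round collar 42 mm in diameter and 9 mm thick that rests on the rack and hides the hole. Firm or loose: any one of the four pegs is the loose one. Origin on its axis at the collar's underside, z along the dowel to the tip.
- peg3: Turned wooden peg 3 of the rack (0 leftmost, 3 rightmost), about 90 g: a round dowel 16 mm in diameter standing 140 mm above the rack's top, with a round collar 42 mm in diameter and 9 mm thick that rests on the rack and hides the hole. Firm or loose: any one of the four pegs is the loose one. Origin on its axis at the collar's underside, z along the dowel to the tip.
- peg0_top (a point): Centre of the tip of peg0, 140 mm above its origin, 190 mm above the table. Pushed left or right near the tip, a firm peg yields 1 to 3 mm at 3 N and springs back, but above about 5 N its glue begins to give and it leans for good; the loose one rocks on its collar under about 1 N, tip moving 13 mm or more either way (rock it about that far), and rights itself when let go.
- peg1_top (a point): Centre of the tip of peg1, 140 mm above its origin, 190 mm above the table. Pushed left or right near the tip, a firm peg yields 1 to 3 mm at 3 N and springs back, but above about 5 N its glue begins to give and it leans for good; the loose one rocks on its collar under about 1 N, tip moving 13 mm or more either way (rock it about that far), and rights itself when let go.
- peg2_top (a point): Centre of the tip of peg2, 140 mm above its origin, 190 mm above the table. Pushed left or right near the tip, a firm peg yields 1 to 3 mm at 3 N and springs back, but above about 5 N its glue begins to give and it leans for good; the loose one rocks on its collar under about 1 N, tip moving 13 mm or more either way (rock it about that far), and rights itself when let go.
- peg3_top (a point): Centre of the tip of peg3, 140 mm above its origin, 190 mm above the table. Pushed left or right near the tip, a firm peg yields 1 to 3 mm at 3 N and springs back, but above about 5 N its glue begins to give and it leans for good; the loose one rocks on its collar under about 1 N, tip moving 13 mm or more either way (rock it about that far), and rights itself when let go.
- peg0_foot (a point): Centre of the underside of the foot of peg0, 34 mm below its origin: below the collar a shank ends in a round foot 20 mm in diameter. The loose peg lifts straight out after 40 mm of travel; a firm one cannot be pulled out, and pulling it with over about 12 N leaves it standing too high.
- peg1_foot (a point): Centre of the underside of the foot of peg1, 34 mm below its origin: below the collar a shank ends in a round foot 20 mm in diameter. The loose peg lifts straight out after 40 mm of travel; a firm one cannot be pulled out, and pulling it with over about 12 N leaves it standing too high.
- peg2_foot (a point): Centre of the underside of the foot of peg2, 34 mm below its origin: below the collar a shank ends in a round foot 20 mm in diameter. The loose peg lifts straight out after 40 mm of travel; a firm one cannot be pulled out, and pulling it with over about 12 N leaves it standing too high.
- peg3_foot (a point): Centre of the underside of the foot of peg3, 34 mm below its origin: below the collar a shank ends in a round foot 20 mm in diameter. The loose peg lifts straight out after 40 mm of travel; a firm one cannot be pulled out, and pulling it with over about 12 N leaves it standing too high.
- pot: Open round steel pot without handles, loose, 0.7 kg, 94 mm across the rim outside, 80 mm high, a little narrower at the bottom, walls 4 mm. Origin at the centre of its underside, z up.
- pot_in (a point): Centre of the pot's inner floor.
- jar: Bystander: lidded glass jar, 66 mm across, 85 mm high; origin under its centre.
- tape: Bystander: roll of tape lying flat, 100 mm across, 24 mm high; origin under its centre.
- brush: Bystander: paint brush 220 mm long lying on the table.

How it is judged:
On the way, in this order (a step that is already met when the one before it is completed fails the run):
1. the loose peg, still in its hole, is rocked to the left (tip 10 mm or more off centre) (((y of peg0_top in the frame of rack above 0.145 m and z of peg0_foot in the frame of rack below 0.026 m) or (y of peg1_top in the frame of rack above 0.055 m and z of peg1_foot in the frame of rack below 0.026 m) or (y of peg2_top in the frame of rack above -0.035 m and z of peg2_foot in the frame of rack below 0.026 m) or (y of peg3_top in the frame of rack above -0.125 m and z of peg3_foot in the frame of rack below 0.026 m))), for 0.05 s.
2. then it is rocked to the right (tip 10 mm or more off centre) (((y of peg0_top in the frame of rack below 0.125 m and z of peg0_foot in the frame of rack below 0.026 m) or (y of peg1_top in the frame of rack below 0.035 m and z of peg1_foot in the frame of rack below 0.026 m) or (y of peg2_top in the frame of rack below -0.055 m and z of peg2_foot in the frame of rack below 0.026 m) or (y of peg3_top in the frame of rack below -0.145 m and z of peg3_foot in the frame of rack below 0.026 m))), for 0.05 s.
3. the loose peg is drawn out of its hole (z of any of peg0_foot, peg1_foot, peg2_foot, peg3_foot in the frame of rack above 0.055 m), for 0.1 s.
At the end, for the whole second after the job is handed in: One peg, the loose one, stands or leans foot down in the upright pot (foot inside the pot and within 45 mm of the pot's underside, peg leaning under 50 degrees, pot tilted under 6 degrees), at rest and let go; the other three pegs are seated in their holes within 4 mm, leaning under 1.7 degrees ((((horizontal distance between peg0_foot and pot_in below 0.048 m and z of peg0_foot in the frame of pot below 0.045 m and angle between peg0's own z axis and vertical below 0.9 rad and height (world z) of peg0_top above 0.09 m and linear speed of peg0 below 0.05 m/s and contact force between the fingers and peg0 below 0.05 N) and (distance between peg1 and rack_hole1 below 0.004 m and angle between peg1's own z axis and vertical below 0.03 rad) and (distance between peg2 and rack_hole2 below 0.004 m and angle between peg2's own z axis and vertical below 0.03 rad) and (distance between peg3 and rack_hole3 below 0.004 m and angle between peg3's own z axis and vertical below 0.03 rad)) or ((horizontal distance between peg1_foot and pot_in below 0.048 m and z of peg1_foot in the frame of pot below 0.045 m and angle between peg1's own z axis and vertical below 0.9 rad and height (world z) of peg1_top above 0.09 m and linear speed of peg1 below 0.05 m/s and contact force between the fingers and peg1 below 0.05 N) and (distance between peg0 and rack_hole0 below 0.004 m and angle between peg0's own z axis and vertical below 0.03 rad) and (distance between peg2 and rack_hole2 below 0.004 m and angle between peg2's own z axis and vertical below 0.03 rad) and (distance between peg3 and rack_hole3 below 0.004 m and angle between peg3's own z axis and vertical below 0.03 rad)) or ((horizontal distance between peg2_foot and pot_in below 0.048 m and z of peg2_foot in the frame of pot below 0.045 m and angle between peg2's own z axis and vertical below 0.9 rad and height (world z) of peg2_top above 0.09 m and linear speed of peg2 below 0.05 m/s and contact force between the fingers and peg2 below 0.05 N) and (distance between peg0 and rack_hole0 below 0.004 m and angle between peg0's own z axis and vertical below 0.03 rad) and (distance between peg1 and rack_hole1 below 0.004 m and angle between peg1's own z axis and vertical below 0.03 rad) and (distance between peg3 and rack_hole3 below 0.004 m and angle between peg3's own z axis and vertical below 0.03 rad)) or ((horizontal distance between peg3_foot and pot_in below 0.048 m and z of peg3_foot in the frame of pot below 0.045 m and angle between peg3's own z axis and vertical below 0.9 rad and height (world z) of peg3_top above 0.09 m and linear speed of peg3 below 0.05 m/s and contact force between the fingers and peg3 below 0.05 N) and (distance between peg0 and rack_hole0 below 0.004 m and angle between peg0's own z axis and vertical below 0.03 rad) and (distance between peg1 and rack_hole1 below 0.004 m and angle between peg1's own z axis and vertical below 0.03 rad) and (distance between peg2 and rack_hole2 below 0.004 m and angle between peg2's own z axis and vertical below 0.03 rad))) and angle between pot's own z axis and vertical below 0.1 rad); the robot touches nothing.
It fails at once if a firm peg is forced: it leans more than 2.5 degrees while its collar stays flat on its seat (the loose peg, when rocked, rides up on the edge of its collar instead) ((angle between peg0's own z axis and vertical above 0.045 rad and z of peg0 in the frame of rack below 0.0505 m and horizontal distance between peg0 and rack_hole0 below 0.015 m) or (angle between peg1's own z axis and vertical above 0.045 rad and z of peg1 in the frame of rack below 0.0505 m and horizontal distance between peg1 and rack_hole1 below 0.015 m) or (angle between peg2's own z axis and vertical above 0.045 rad and z of peg2 in the frame of rack below 0.0505 m and horizontal distance between peg2 and rack_hole2 below 0.015 m) or (angle between peg3's own z axis and vertical above 0.045 rad and z of peg3 in the frame of rack below 0.0505 m and horizontal distance between peg3 and rack_hole3 below 0.015 m)).
It fails at once if the jar, tape or brush is moved more than 30 mm (distance of any of jar, tape, brush from where it was at the start of the episode above 0.03 m).
It also fails if it takes over 72 s, if anything falls off the work surface, if the arm or the gripper's body presses on something with over 40 N, if the wrist force passes 120 N, or if a joint passes its speed limit or range.

ROBOT

A 6-joint arm with a two-finger parallel gripper is mounted at the origin on the work surface. World frame = base frame: x ahead of the robot, y to its left, z up, the work surface at z = 0. Lengths are in m, angles in rad, forces in N, time in s.
With the tool pointing down it reaches from about 0.35 to 0.975 m from the base axis. Payload 4.9 kg.
Tool frame: the origin (TCP) lies on the mounting face of the last link; the fingertips stand 173 mm ahead of it and the grasp point (between the pads) lies 155 mm ahead of it; z points along the fingers, y is the direction in which the jaws open and shut (so a half turn about z gives the same grasp; the last joint's range is limited). The gripper opens to 85 mm and grips with 20 to 120 N. Pads are 22 mm wide; open, the fingers measure 114 mm over their backs; the gripper's body (76 mm by 85 mm) begins 54 mm behind the grasp point. The pads swing forward as they close: fully open they stand 13 mm farther back than shut.
Start: joints at [1.182, 0.053, 1.613, -0, 1.476, -0.119], TCP at [0.167, 0.602, 0.405] pointing down, gripper open.
Joint ranges: [-3.01, 3.01], [-1.01, 2.22], [0.06, 2.58], [-1.02, 4.17], [0.09, 2.62], [-3.14, 3.14]. Speed limits (rad/s): [2.57, 2.57, 3.14, 3.14, 3.14, 3.14].

INTERFACE

Orientations are given as a rotation vector (axis times angle).
In Python, from station import ctrl gives the robot as it stands. The module is installed in compiled form; this text tells all that it offers.
- The arm moves only by the tool jog_arm, never from a script. Its argument "steps" is a list of rows, each a list of 2 entries, a list of its own where there are three numbers: the shift along the tool's x, y, z in cm, then the turn, a rotation vector about the tool's x, y, z in degrees. In form: [[[tx, ty, tz], [rx, ry, rz]], ...]. A call has 1 to 8 rows; each row shifts and turns the pose as measured when the row begins, along the tool's axes as they then stand; what a row does not reach is not made up. A row lasts 1/10 s, in which the tool goes at most 50 mm and 8.59 degrees, less where a joint would pass 70% of its speed; a pose out of reach is approached as far as the arm can. A call is refused whole if a number of a shift passes 5 or a number of a turn 8.59, either way. A call with a gripper value outside its range is refused whole. "fingers" is the gripper command: -1 is shut, 1 is fully open, values between are in proportion, set as the call begins (left out, the last holds). The fingers move at their own pace and stop on an object; "grip_force" is the grip in N (left out, the last holds). Time passes only in rows, so rows that do not move let the fingers close. It gives the time, the measured TCP pose, the force and the opening at its end, in the units of the state.
- ctrl.get_obs(): the state, without advancing time (a new reading comes with each control period).
- ctrl.get_image(name): name is "scene" or "side" or "wrist"; returns the picture (480x640x3 uint8, red, green, blue); there is no depth.
- ctrl.camera_info(name): a dict with "K" (3x3 intrinsics, pixels), "camera_from_world" (4x4, takes a point from world to camera coordinates). Camera axes: x right, y up, looking along -z (the intrinsics and any distortion apply to the point x, -y, -z); pixel columns grow to the right and rows downward; lengths in m; the calibration is good to about 2 mm. A picture is of the moment at which its call begins: read the wrist's pose just before it. camera_info takes no time and is no camera call; for the wrist camera it gives the pose at the moment of the call.
- ctrl.finish_job(): hands the job in, once; it reports no verdict.
The state is a dict: "t": time; "q": joint angles; "dq": joint speeds; "effort": joint torques, N m; "tool_pos": TCP position; "tool_rot": TCP orientation; "contact_force": force on the tool from outside, world axes, zero at the start; "wrist_torque": the same for the moment, N m; "opening": finger opening in m.
Only numpy, scipy, OpenCV 4.12 (cv2) and the standard library are available. Lean on these libraries where they do the work, as an engineer would, in place of code of your own. Each camera call takes 0.05 s, during which the arm holds its last target.

## Working session

There is one attempt and no reset: what is moved stays moved. The work goes in short steps, Python scripts to look and compute and a tool call to move; the robot and the scene stay as the last step left them, time stands still between calls to the robot, and variables do not carry over. Pictures are saved under pics/ and viewed, and the job is handed in when it is done.

Besides the shell and the picture viewer there is one more tool, called after "Emit:" as name([rows], argument=value, ...), one row to a line, values as JSON. jog_arm: Moves the arm, as the interface text tells. Its arguments: {"type":"object","properties":{"steps":{"type":"array","items":{"type":"array"}},"fingers":{"type":"number"},"grip_force":{"type":"number"}},"required":["steps"]}

```bash
mkdir -p pics
python3 - <<'E'
from station import ctrl
import cv2,numpy as np
o=ctrl.get_obs()
for k in o: print(k,np.round(o[k],4))
for n in ["scene","side"]:
    im=ctrl.get_image(n); cv2.imwrite(f"pics/{n}0.png",im[:,:,::-1])
    c=ctrl.camera_info(n); print(n,{k:np.round(v,4).tolist() if not isinstance(v,str) else v for k,v in c.items()})
E
```

```text
t 0.0
q [ 1.182   0.0534  1.6143 -0.      1.476  -0.119 ]
dq [ 0.0016 -0.0003  0.0004  0.0001  0.0006 -0.0002]
effort [ 5.00000e-04 -3.93687e+01 -3.70174e+01 -1.00000e-04  7.20000e-03
 -0.00000e+00]
tool_pos [0.1665 0.6021 0.4034]
tool_rot [-0.4224 -3.1125  0.0032]
contact_force [ 0.4243  0.4484 -0.7243]
wrist_torque [-0.021  -0.0154  0.0399]
opening 0.0854
scene {'K': [[525.2949, 0.0, 318.1739], [0.0, 525.2949, 245.7308], [0.0, 0.0, 1.0]], 'camera_from_world': [[-0.4293, 0.903, 0.0151, 0.2526], [-0.5803, -0.2885, 0.7616, 0.2141], [0.6921, 0.3182, 0.6479, -1.5274], [0.0, 0.0, 0.0, 1.0]]}
side {'K': [[478.2174, 0.0, 314.5512], [0.0, 478.2174, 234.8489], [0.0, 0.0, 1.0]], 'camera_from_world': [[0.9968, -0.0795, 0.0049, -0.5572], [0.0553, 0.7361, 0.6746, -0.1043], [-0.0573, -0.6722, 0.7382, -1.1033], [0.0, 0.0, 0.0, 1.0]]}
```

View pics/scene0.png

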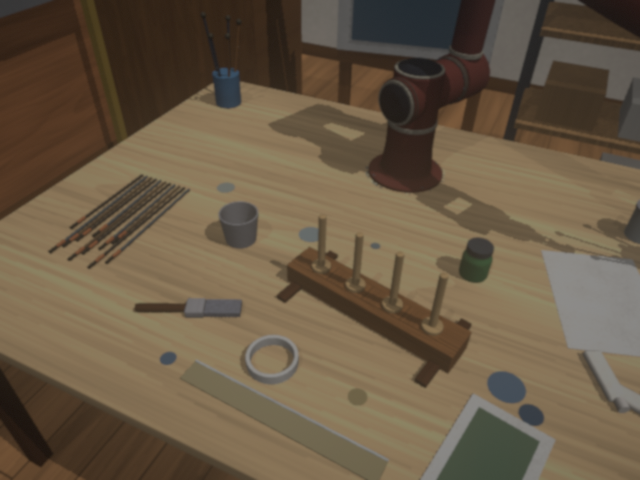

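View pics/side0.png

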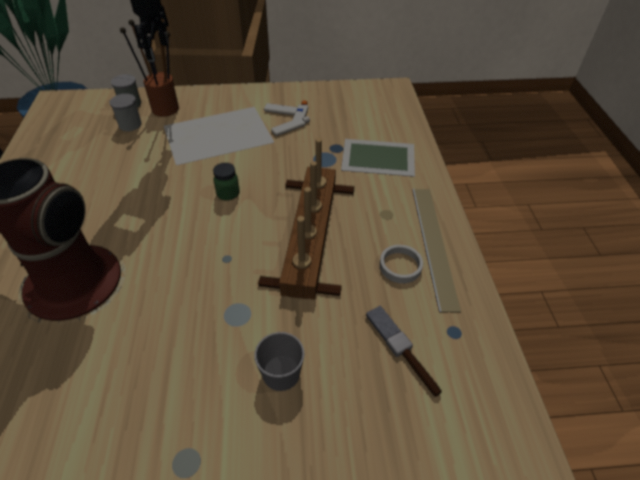

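Run:
```python
import cv2
a=cv2.imread("pics/scene0.png")[200:380,200:500]; cv2.imwrite("pics/c1.png",cv2.convertScaleAbs(cv2.resize(a,(800,480),interpolation=cv2.INTER_CUBIC),alpha=1.6))
a=cv2.imread("pics/side0.png")[130:400,220:420]; cv2.imwrite("pics/c2.png",cv2.convertScaleAbs(cv2.resize(a,(444,600),interpolation=cv2.INTER_CUBIC),alpha=1.6))
```

```text
(no output)
```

View pics/c1.png

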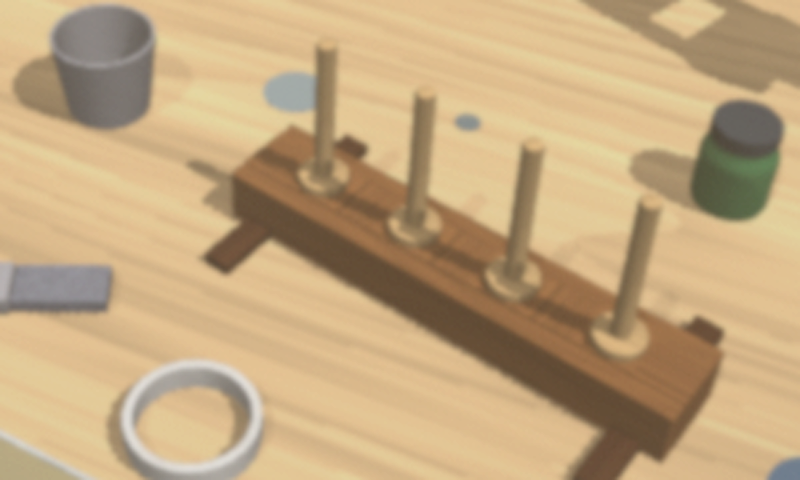

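View pics/c2.png

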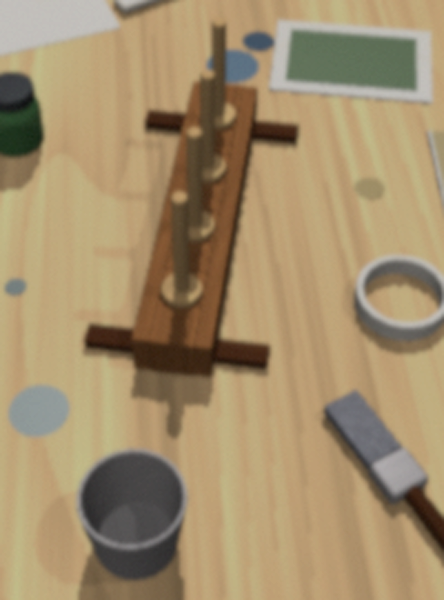

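```bash
cat > h.py <<'E'
from station import ctrl
import cv2,numpy as np
from scipy.optimize import least_squares
from scipy.spatial.transform import Rotation as R
def proj(n,P,c=None):
    c=c or ctrl.camera_info(n); p=c["camera_from_world"]@np.r_[P,1]; q=c["K"]@np.array([p[0],-p[1],-p[2]]); return q[:2]/q[2]
def tri(obs,z=None,cams=None):
    f=lambda v: np.concatenate([proj(n,[v[0],v[1],z if z is not None else v[2]])-np.array(p) for n,p in obs])
    s=least_squares(f,[.6,0,.1] if z is None else [.6,0]); return s.x,s.fun
E
python3 - <<'E'
from h import *
T={3:((322.25,216.9),(301.1,218.7)),2:((359.4,234.9),(307.8,189.5)),1:((399.5,254.75),(313.7,164.7)),0:((443.4,275.75),(318.6,142.2))}
for k,(a,b) in T.items(): print(k,tri([("scene",a),("side",b)]),tri([("scene",a),("side",b)],.19)[0],tri([("scene",a)],.19)[0],tri([("side",b)],.19)[0])
def f(v):
    r=[]
    for k,(a,b) in T.items():
        y=.135-.09*k; P=[v[0]-np.sin(v[2])*y,v[1]+np.cos(v[2])*y,.19]
        r+=[proj("scene",P)-a,proj("side",P)-b]
    return np.concatenate(r)
s=least_squares(f,[.6,0,0]); print(s.x,np.degrees(s.x[2]),s.fun.round(1)); v=s.x
for k in range(4):
    y=.135-.09*k; print(k,np.round([v[0]-np.sin(v[2])*y,v[1]+np.cos(v[2])*y],4))
    print(proj("scene",[v[0]-np.sin(v[2])*y,v[1]+np.cos(v[2])*y,.059]))
print("pot",tri([("scene",(239,213.5)),("side",(279.5,354.8))],.08),tri([("scene",(239,213.5)),("side",(279.5,354.8))]))
print("jar",tri([("scene",(480.5,244.3))],.085))
E
```

```text
3 (array([ 0.52786098, -0.02362447,  0.1870087 ]), array([-0.33374299,  0.26080856, -0.30746289, -0.30716564])) [ 0.5286616  -0.02407363] [ 0.53037523 -0.02177811] [ 0.52830573 -0.02747293]
2 (array([0.54761225, 0.06422979, 0.18697168]), array([-0.36232704,  0.2999224 , -0.36716665, -0.3867752 ])) [0.5486209  0.06385887] [0.54999707 0.0657267 ] [0.54810355 0.05958875]
1 (array([0.56663129, 0.15123439, 0.18488889]), array([-0.5802754 ,  0.50644556, -0.64494152, -0.71379413])) [0.56867823 0.15066342] [0.57061502 0.15308496] [0.56740231 0.14232314]
0 (array([0.58471354, 0.23866822, 0.18360743]), array([-0.74776593,  0.6876825 , -0.90977449, -1.05796145])) [0.58769314 0.23787395] [0.58947105 0.24019509] [0.58575339 0.22572369]
[ 0.55839267  0.10703327 -0.22313894] -12.784919533152644 [-0.9 -0.9  0.  -1.  -0.9 -0.8  0.  -1.1 -0.7 -1.1  0.1 -2.4 -0.7 -0.7
  0.6 -3.3]
0 [0.5883 0.2387]
[431.20182811 324.6753568 ]
1 [0.5684 0.1509]
[391.25505159 303.04319784]
2 [0.5484 0.0631]
[354.36692901 283.067375  ]
3 [ 0.5285 -0.0246]
[320.19911987 264.56466858]
pot (array([ 0.47122793, -0.26719439]), array([-1.58149579, -1.24488761, -0.24471429, -1.47272819])) (array([ 0.47031952, -0.26622371,  0.07457615]), array([-0.82885586,  0.50621245, -0.60204708, -0.48345397]))
jar (array([0.3389697, 0.2737619]), array([ 0.00000000e+00, -2.84217094e-14]))
```

```bash
cat >> h.py <<'E'
V=np.array([.5584,.1070,-.2231]); U=np.array([-np.sin(V[2]),np.cos(V[2]),0]); W=np.array([np.cos(V[2]),np.sin(V[2]),0])
def tip(k): return np.array([V[0],V[1],.19])+U*(.135-.09*k)
def plan(target,ydir=U):
    "target TCP pos; prints shift in tool axes (cm), and turn about tool z in deg"
    o=ctrl.get_obs(); r=R.from_rotvec(o["tool_rot"]); M=r.as_matrix()
    d=M.T@(np.array(target)-o["tool_pos"])*100
    y=ydir if M[:,1]@ydir>0 else -ydir
    x=np.cross(y,[0,0,-1.]); Rt=np.column_stack([x,y,[0,0,-1]])
    t=np.degrees((r.inv()*R.from_matrix(Rt)).as_rotvec())
    print("t",round(o["t"],2),"pos",o["tool_pos"].round(4),"force",o["contact_force"].round(2),"open",round(float(o["opening"]),4),"q6",o["q"][5].round(2))
    print("tool axes\n",M.round(3)); print("shift if turn first", (Rt.T@(np.array(target)-o["tool_pos"])*100).round(2),"now",d.round(2),"turn",t.round(2))
E
python3 -c "
from h import *
plan(np.r_[tip(0)[:2],.405])"
```

```text
t 0.1 pos [0.1665 0.6022 0.4036] force [-0.09  0.15 -0.07] open 0.0855 q6 -0.12
tool axes
 [[-0.964  0.266 -0.001]
 [ 0.266  0.964 -0.002]
 [ 0.    -0.002 -1.   ]]
shift if turn first [-49.18 -26.12  -0.14] now [-50.34 -23.8   -0.11] turn [-0.11 -0.02 -2.67]
```

Emit:
jog_arm([
  [[0,0,0],[0,0,-2.7]],
  [[-4,-2.1,0],[0,0,0]],
  [[-4,-2.1,0],[0,0,0]],
  [[-4,-2.1,0],[0,0,0]],
  [[-4,-2.1,0],[0,0,0]],
  [[-4,-2.1,0],[0,0,0]],
  [[-4,-2.1,0],[0,0,0]],
  [[-4,-2.1,0],[0,0,0]],
], fingers=0.2)

```text
t: 0.9
tool_pos: [0.411, 0.3934, 0.3984]
tool_rot: [-0.327, -3.119, 0.011]
contact_force: [0.6, 1.1, -0.3]
opening: 0.051
```

```bash
python3 -c "
from h import *
plan(np.r_[tip(0)[:2],.405])"
```

```text
t 0.9 pos [0.411  0.3934 0.3984] force [ 0.64  1.07 -0.29] open 0.051 q6 -0.73
tool axes
 [[-0.978  0.207 -0.006]
 [ 0.207  0.978 -0.006]
 [ 0.004 -0.008 -1.   ]]
shift if turn first [-20.71 -11.16  -0.66] now [-20.55 -11.46  -0.66] turn [-0.43 -0.24  0.81]
```

Emit:
jog_arm([
  [[-4,-2.2,-0.2],[0,0,0.8]],
  [[-4,-2.2,-0.2],[0,0,0]],
  [[-4,-2.2,-0.2],[0,0,0]],
  [[-4,-2.2,0],[0,0,0]],
  [[0,0,0],[0,0,0]],
  [[0,0,0],[0,0,0]],
])

```text
t: 1.5
tool_pos: [0.5555, 0.2619, 0.4008]
tool_rot: [-0.362, -3.112, 0.016]
contact_force: [0.0, -0.0, 0.9]
opening: 0.0512
```

```bash
python3 -c "
from h import *
plan(np.r_[tip(0)[:2],.405])
c=ctrl.camera_info('wrist')
for k in range(4): print(k,proj('wrist',tip(k),c))
cv2.imwrite('pics/w1.png',ctrl.get_image('wrist')[:,:,::-1])"
```

```text
t 1.5 pos [0.5555 0.2619 0.4008] force [ 0.04 -0.02  0.91] open 0.0512 q6 -1.02
tool axes
 [[-0.973  0.229 -0.01 ]
 [ 0.229  0.973 -0.009]
 [ 0.008 -0.011 -1.   ]]
shift if turn first [-3.71 -1.54 -0.42] now [-3.72 -1.51 -0.44] turn [-0.63 -0.44 -0.48]
0 [296.1857416  348.23636054]
1 [127.04107041 348.49807463]
2 [-40.26425835 348.75694274]
3 [-205.76008497  349.01301105]
```

View pics/w1.png

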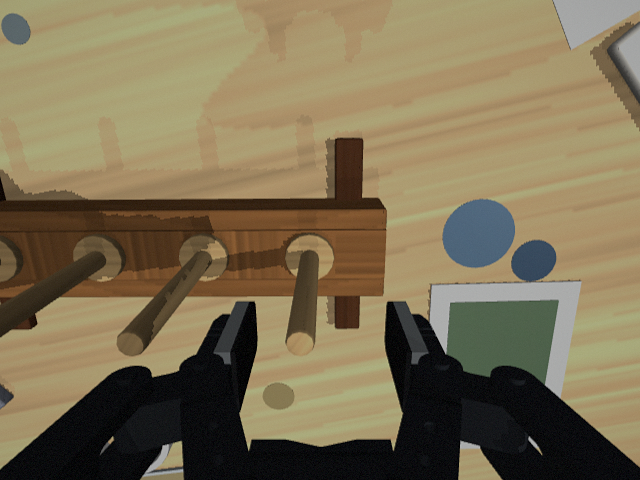

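```bash
echo 'V[:2]+=.002*(U+W)[:2]' >> h.py; python3 -c "
from h import *
plan(np.r_[tip(0)[:2],.405])"
```

```text
t 1.55 pos [0.5553 0.2621 0.4007] force [ 0.96 -0.26 -0.35] open 0.0512 q6 -1.02
tool axes
 [[-0.973  0.229 -0.01 ]
 [ 0.229  0.973 -0.01 ]
 [ 0.007 -0.011 -1.   ]]
shift if turn first [-3.93 -1.35 -0.43] now [-3.94 -1.33 -0.44] turn [-0.65 -0.41 -0.44]
```

Emit:
jog_arm([
  [[0,0,0],[-0.6,-0.4,-0.5]],
  [[-2,-0.7,-0.2],[0,0,0]],
  [[-1.9,-0.6,-0.2],[0,0,0]],
  [[0,0,0],[0,0,0]],
  [[0,0,0],[0,0,0]],
])

```text
t: 2.05
tool_pos: [0.5908, 0.2427, 0.4047]
tool_rot: [-0.337, -3.123, -0.0]
contact_force: [-0.7, -0.4, -0.0]
opening: 0.0513
```

```bash
python3 -c "
from h import *
plan(np.r_[tip(0)[:2],.335])"
```

```text
t 2.05 pos [0.5908 0.2427 0.4047] force [-0.7  -0.35 -0.01] open 0.0513 q6 -1.08
tool axes
 [[-0.977  0.214 -0.   ]
 [ 0.214  0.977  0.   ]
 [ 0.     0.    -1.   ]]
shift if turn first [-0.04 -0.25  6.97] now [-0.04 -0.25  6.97] turn [ 0.02 -0.01  0.45]
```

Emit:
jog_arm([
  [[0,-0.25,2.3],[0,0,0.4]],
  [[0,0,2.3],[0,0,0]],
  [[0,0,2.3],[0,0,0]],
  [[0,0,0],[0,0,0]],
  [[0,0,0],[0,0,0]],
])

```text
t: 2.55
tool_pos: [0.5906, 0.2414, 0.3362]
tool_rot: [0.346, 3.12, 0.004]
contact_force: [-0.0, 0.0, 0.5]
opening: 0.0517
```

```bash
python3 -c "
from h import *
plan(np.r_[tip(0)[:2],.335])
cv2.imwrite('pics/w2.png',ctrl.get_image('wrist')[:,:,::-1])"
```

```text
t 2.55 pos [0.5906 0.2414 0.3362] force [-0.04  0.01  0.5 ] open 0.0517 q6 -1.08
tool axes
 [[-0.976  0.219  0.003]
 [ 0.219  0.976  0.002]
 [-0.003  0.003 -1.   ]]
shift if turn first [-0.04 -0.12  0.12] now [-0.04 -0.12  0.12] turn [0.15 0.15 0.11]
```

View pics/w2.png

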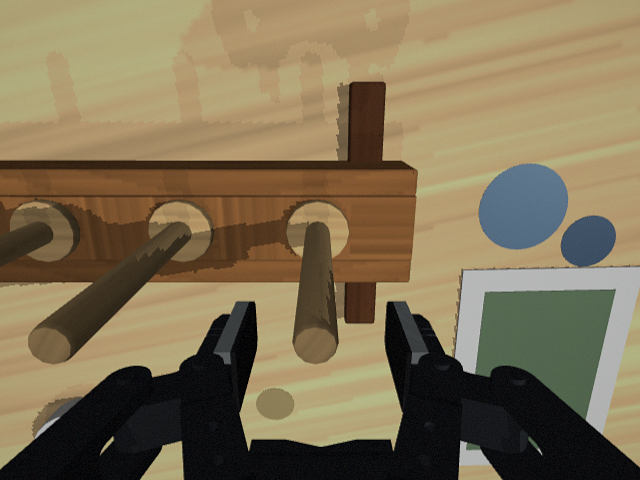

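Emit:
jog_arm([
  [[0,-0.2,0.1],[0,0,0]],
  [[0,0,0],[0,0,0]],
  [[0,0,0],[0,0,0]],
  [[0,0,0],[0,0,0]],
], fingers=-0.3)

```text
t: 3.0
tool_pos: [0.5908, 0.2397, 0.3397]
tool_rot: [0.345, 3.114, 0.007]
contact_force: [-0.0, -0.6, 1.3]
opening: 0.0299
```

```bash
python3 -c "
from h import *
plan(np.r_[tip(0)[:2],.335])
cv2.imwrite('pics/w3.png',ctrl.get_image('wrist')[:,:,::-1][250:400,170:470].repeat(2,0).repeat(2,1))"
```

```text
t 3.0 pos [0.5908 0.2397 0.3397] force [-0.03 -0.63  1.33] open 0.0299 q6 -1.08
tool axes
 [[-0.976  0.219  0.009]
 [ 0.219  0.976  0.004]
 [-0.008  0.006 -1.   ]]
shift if turn first [0.03 0.04 0.47] now [0.03 0.04 0.47] turn [0.33 0.46 0.13]
```

View pics/w3.png

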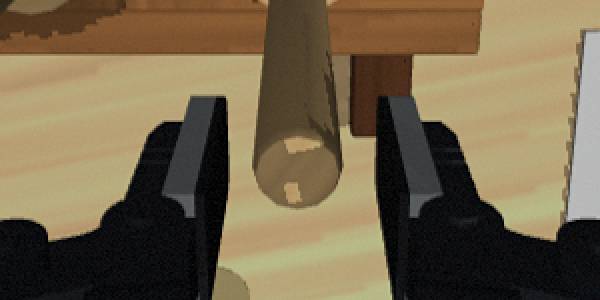

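Emit:
jog_arm([
  [[0,0.5,0.3],[0.3,0.4,0]],
  [[0,0,0],[0,0,0]],
])

```text
t: 3.25
tool_pos: [0.5922, 0.2449, 0.3372]
tool_rot: [0.346, 3.121, 0.001]
contact_force: [-0.1, -0.1, -0.2]
opening: 0.0297
```

Emit:
jog_arm([
  [[0,0.1,0.1],[0,0,0]],
  [[0,0,0],[0,0,0]],
])

```text
t: 3.45
tool_pos: [0.5924, 0.2463, 0.3357]
tool_rot: [0.346, 3.122, 0.0]
contact_force: [-0.2, -0.7, -0.3]
opening: 0.0298
```

Emit:
jog_arm([
  [[0,0.1,0.1],[0,0,0]],
  [[0,0,0],[0,0,0]],
])

```text
t: 3.65
tool_pos: [0.5926, 0.2473, 0.3345]
tool_rot: [0.346, 3.122, -0.0]
contact_force: [-0.1, -1.2, -0.7]
opening: 0.0297
```

Emit:
jog_arm([
  [[0,0.1,0],[0,0,0]],
  [[0,0,0],[0,0,0]],
])

```text
t: 3.85
tool_pos: [0.5929, 0.248, 0.3345]
tool_rot: [0.346, 3.122, -0.002]
contact_force: [0.2, -2.2, -0.6]
opening: 0.0301
```

```bash
python3 -c "
from h import *
plan(np.r_[tip(0)[:2],.335])
cv2.imwrite('pics/w4.png',ctrl.get_image('wrist')[:,:,::-1][250:400,170:470].repeat(2,0).repeat(2,1))"
```

```text
t 3.85 pos [0.5929 0.248  0.3345] force [ 0.22 -2.15 -0.6 ] open 0.0301 q6 -1.07
tool axes
 [[-0.976  0.219  0.   ]
 [ 0.219  0.976 -0.001]
 [-0.001 -0.001 -1.   ]]
shift if turn first [ 0.04 -0.82 -0.05] now [ 0.04 -0.82 -0.05] turn [-0.07  0.04  0.14]
```

View pics/w4.png

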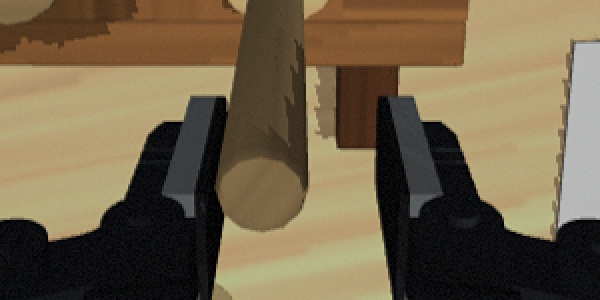

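Emit:
jog_arm([
  [[0,0.06,0],[0,0,0]],
])

```text
t: 4.0
tool_pos: [0.593, 0.2484, 0.3345]
tool_rot: [0.346, 3.122, -0.003]
contact_force: [-0.2, -0.9, 0.2]
opening: 0.0298
```

Emit:
jog_arm([
  [[0,0.02,0],[0,0,0]],
])

```text
t: 4.1
tool_pos: [0.5931, 0.2485, 0.3345]
tool_rot: [0.346, 3.122, -0.003]
contact_force: [-1.4, -1.5, -0.3]
opening: 0.0298
```

Emit:
jog_arm([
  [[0,0.1,0],[0,0,0]],
])

```text
t: 4.2
tool_pos: [0.5933, 0.2493, 0.3345]
tool_rot: [0.347, 3.122, -0.004]
contact_force: [-1.1, -1.5, 0.7]
opening: 0.0299
```

Emit:
jog_arm([
  [[0,0,0],[0,0,0]],
])

```text
t: 4.3
tool_pos: [0.5933, 0.2492, 0.3345]
tool_rot: [0.346, 3.122, -0.005]
contact_force: [-0.2, -2.1, 0.6]
opening: 0.03
```

Emit:
jog_arm([
  [[0,0,0],[0,0,0]],
])

```text
t: 4.4
tool_pos: [0.5933, 0.2492, 0.3345]
tool_rot: [0.347, 3.122, -0.005]
contact_force: [-0.1, -1.5, 0.6]
opening: 0.03
```

```bash
python3 -c "
from h import *
o=ctrl.get_obs();c=ctrl.camera_info('wrist')
im=ctrl.get_image('wrist')[:,:,::-1];cv2.imwrite('pics/w5.png',im)
for e in (-.005,0,.005): print(e,proj('wrist',tip(0)+U*e,c),proj('wrist',tip(1)+U*e,c))
for k in (0,1):print(proj('wrist',tip(k)-[0,0,.131],c))
"
```

```text
-0.005 [279.14112383 358.59045331] [ 13.83710839 357.72660386]
0 [293.90540071 358.63852689] [ 28.55374075 357.7745223 ]
0.005 [308.67233129 358.6866091 ] [ 43.27301397 357.82244934]
[307.40019032 239.29104712]
[169.90807602 238.94325552]
```

View pics/w5.png

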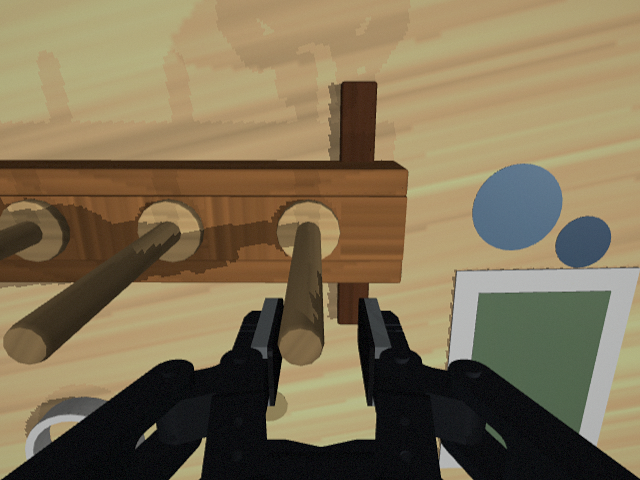

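Emit:
jog_arm([
  [[0,0.1,0],[0,0,0]],
])

```text
t: 4.55
tool_pos: [0.5935, 0.25, 0.3345]
tool_rot: [0.347, 3.122, -0.006]
contact_force: [-0.5, -1.8, 0.5]
opening: 0.0299
```

Emit:
jog_arm([
  [[0,0,0],[0,0,0]],
])

```text
t: 4.65
tool_pos: [0.5936, 0.25, 0.3345]
tool_rot: [0.347, 3.122, -0.007]
contact_force: [-0.3, -3.4, 0.8]
opening: 0.0297
```

Emit:
jog_arm([
  [[0,0,0],[0,0,0]],
])

```text
t: 4.75
tool_pos: [0.5935, 0.2499, 0.3345]
tool_rot: [-0.347, -3.122, 0.007]
contact_force: [-1.4, -2.3, 0.7]
opening: 0.0301
```

Emit:
jog_arm([
  [[0,0,0],[0,0,0]],
])

```text
t: 4.85
tool_pos: [0.5935, 0.2499, 0.3345]
tool_rot: [-0.347, -3.122, 0.007]
contact_force: [-0.1, -3.0, 0.9]
opening: 0.03
```

Emit:
jog_arm([
  [[0,-1.0,0],[0,0,0]],
  [[0,0,-2.5],[0,0,0]],
  [[0,0,-2.5],[0,0,0]],
  [[0,-3,0],[0,0,0]],
  [[0,-3,0],[0,0,0]],
  [[0,-3,0],[0,0,0]],
  [[0,0,0],[0,0,0]],
  [[0,0,0],[0,0,0]],
])

```text
t: 5.65
tool_pos: [0.57, 0.1492, 0.3863]
tool_rot: [0.344, 3.12, 0.008]
contact_force: [-0.5, 0.3, 0.0]
opening: 0.0297
```

```bash
python3 -c "
from h import *
plan(np.r_[tip(1)[:2],.335])
im=ctrl.get_image('wrist')[:,:,::-1];cv2.imwrite('pics/w6.png',im)
"
```

```text
t 5.65 pos [0.57   0.1492 0.3863] force [-0.53  0.3   0.01] open 0.0297 q6 -1.22
tool axes
 [[-0.976  0.218  0.003]
 [ 0.218  0.976  0.005]
 [-0.002  0.005 -1.   ]]
shift if turn first [-0.    0.33  5.13] now [0.01 0.3  5.13] turn [0.31 0.13 0.22]
```

View pics/w6.png

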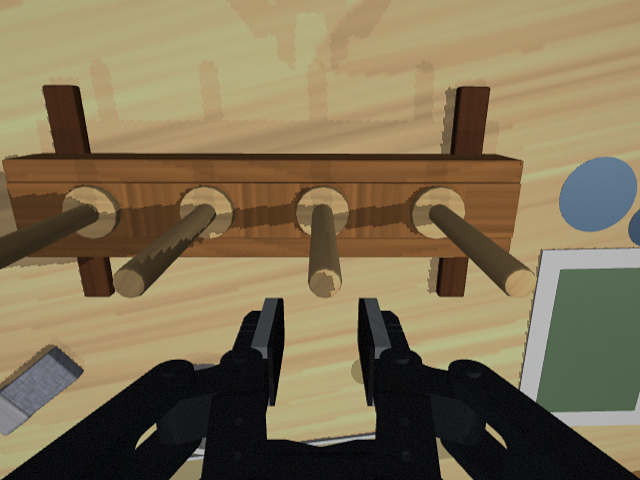

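Emit:
jog_arm([
  [[0,0.2,1.7],[0.3,0.1,0.2]],
  [[0,0,1.7],[0,0,0]],
  [[0,0,1.7],[0,0,0]],
  [[0,0,0],[0,0,0]],
  [[0,0,0],[0,0,0]],
])

```text
t: 6.2
tool_pos: [0.5704, 0.1554, 0.3292]
tool_rot: [-0.342, -3.121, -0.001]
contact_force: [0.2, -0.0, -0.2]
opening: 0.03
```

```bash
python3 -c "
from h import *
plan(np.r_[tip(1)[:2],.335])
cv2.imwrite('pics/w7.png',ctrl.get_image('wrist')[:,:,::-1][250:400,170:470].repeat(2,0).repeat(2,1))"
```

```text
t 6.2 pos [0.5704 0.1554 0.3292] force [ 0.17 -0.04 -0.2 ] open 0.03 q6 -1.21
tool axes
 [[-0.976  0.217 -0.002]
 [ 0.217  0.976  0.001]
 [ 0.002  0.    -1.   ]]
shift if turn first [-0.1  -0.29 -0.58] now [-0.1  -0.29 -0.58] turn [ 0.01 -0.13  0.27]
```

View pics/w7.png

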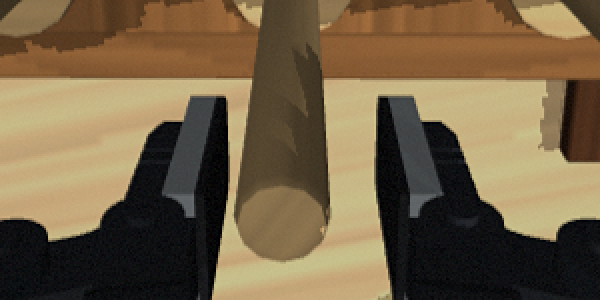

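Emit:
jog_arm([
  [[0,0.3,-0.5],[0,0,0]],
  [[0,0,0],[0,0,0]],
])

```text
t: 6.45
tool_pos: [0.5713, 0.1591, 0.3353]
tool_rot: [-0.341, -3.121, -0.001]
contact_force: [0.2, 0.3, -0.4]
opening: 0.03
```

Emit:
jog_arm([
  [[0,0.15,0],[0,0,0]],
])

```text
t: 6.55
tool_pos: [0.5718, 0.1607, 0.3361]
tool_rot: [-0.341, -3.123, -0.002]
contact_force: [0.2, -0.4, -0.4]
opening: 0.0296
```

Emit:
jog_arm([
  [[0,0.1,0],[0,0,0]],
])

```text
t: 6.65
tool_pos: [0.5723, 0.1618, 0.337]
tool_rot: [0.341, 3.122, 0.002]
contact_force: [-0.1, -0.4, 0.5]
opening: 0.03
```

Emit:
jog_arm([
  [[0,0,0],[0,0,0]],
])

```text
t: 6.75
tool_pos: [0.5724, 0.162, 0.3375]
tool_rot: [0.341, 3.121, 0.003]
contact_force: [0.3, 0.3, 0.6]
opening: 0.0296
```

```bash
python3 -c "
from h import *
plan(np.r_[tip(1)[:2],.335])
cv2.imwrite('pics/w8.png',ctrl.get_image('wrist')[:,:,::-1][250:400,170:470].repeat(2,0).repeat(2,1))"
```

```text
t 6.75 pos [0.5724 0.162  0.3375] force [0.27 0.3  0.61] open 0.0296 q6 -1.2
tool axes
 [[-0.976  0.216  0.002]
 [ 0.216  0.976  0.001]
 [-0.002  0.002 -1.   ]]
shift if turn first [-0.05 -0.97  0.25] now [-0.05 -0.97  0.25] turn [0.1  0.1  0.32]
```

View pics/w8.png

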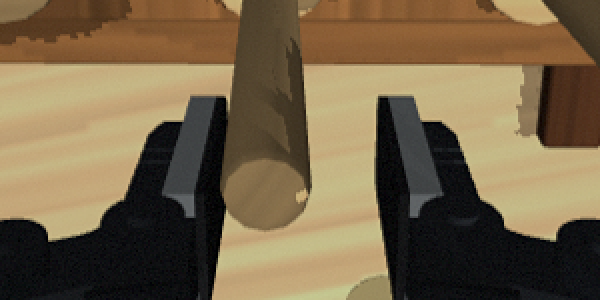

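Emit:
jog_arm([
  [[0,0.1,0.2],[0,0,0]],
])

```text
t: 6.9
tool_pos: [0.5727, 0.1628, 0.3359]
tool_rot: [0.341, 3.12, 0.003]
contact_force: [-0.7, -0.1, 0.9]
opening: 0.0297
```

Emit:
jog_arm([
  [[0,0.1,0],[0,0,0]],
])

```text
t: 7.0
tool_pos: [0.5729, 0.1637, 0.3356]
tool_rot: [0.342, 3.121, 0.002]
contact_force: [0.1, -0.6, 0.2]
opening: 0.0301
```

Emit:
jog_arm([
  [[0,0,0],[0,0,0]],
])

```text
t: 7.1
tool_pos: [0.5729, 0.1638, 0.3355]
tool_rot: [0.342, 3.121, 0.002]
contact_force: [-0.0, -0.2, -0.2]
opening: 0.0296
```

Emit:
jog_arm([
  [[0,0,0],[0,0,0]],
])

```text
t: 7.2
tool_pos: [0.5729, 0.1638, 0.3354]
tool_rot: [0.342, 3.121, 0.002]
contact_force: [0.6, -0.8, -0.2]
opening: 0.0301
```

```bash
python3 -c "
from h import *
plan(np.r_[tip(1)[:2],.335])
cv2.imwrite('pics/w9.png',ctrl.get_image('wrist')[:,:,::-1])"
```

```text
t 7.2 pos [0.5729 0.1638 0.3354] force [ 0.63 -0.78 -0.17] open 0.0301 q6 -1.2
tool axes
 [[-0.976  0.216  0.002]
 [ 0.216  0.976  0.001]
 [-0.002  0.002 -1.   ]]
shift if turn first [-0.05 -1.16  0.04] now [-0.04 -1.16  0.03] turn [0.1  0.11 0.29]
```

View pics/w9.png

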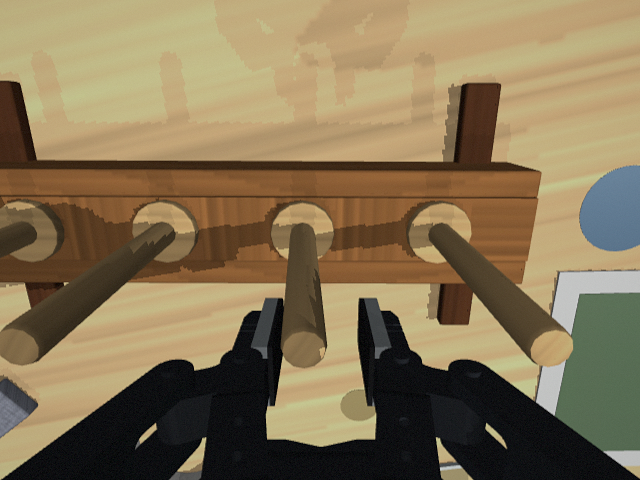

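Emit:
jog_arm([
  [[0,0.3,0],[0,0,0]],
  [[0,0.3,0],[0,0,0]],
  [[0,0.2,0],[0,0,0]],
  [[0,0,0],[0,0,0]],
])

```text
t: 7.65
tool_pos: [0.5748, 0.1722, 0.3355]
tool_rot: [0.342, 3.121, 0.002]
contact_force: [-0.7, -1.2, -0.8]
opening: 0.0295
```

```bash
python3 -c "
from h import *
plan(np.r_[tip(1)[:2],.335])
cv2.imwrite('pics/w10.png',ctrl.get_image('wrist')[:,:,::-1])"
```

```text
t 7.65 pos [0.5748 0.1722 0.3355] force [-0.69 -1.18 -0.84] open 0.0295 q6 -1.19
tool axes
 [[-0.976  0.216  0.002]
 [ 0.216  0.976  0.001]
 [-0.002  0.002 -1.   ]]
shift if turn first [-0.04 -2.03  0.05] now [-0.03 -2.03  0.05] turn [0.09 0.12 0.29]
```

View pics/w10.png

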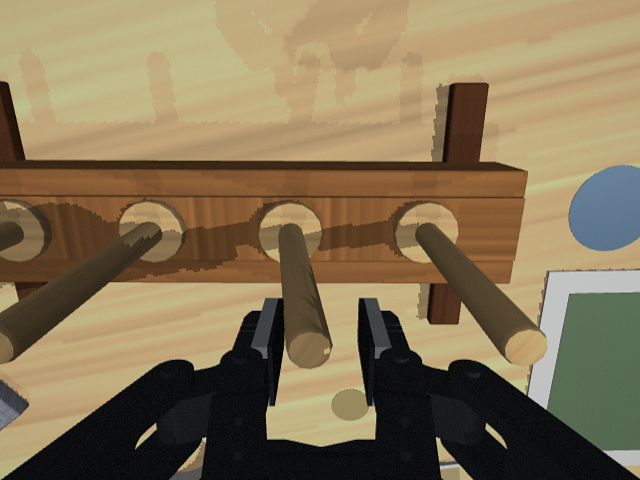

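Emit:
jog_arm([
  [[0,-0.6,0],[0,0,0.3]],
  [[0,-0.7,0],[0,0,0]],
  [[0,-0.7,0],[0,0,0]],
  [[0,-0.4,0],[0,0,0]],
  [[0,-0.4,0],[0,0,0]],
  [[0,-0.4,0],[0,0,0]],
  [[0,-0.3,0],[0,0,0]],
  [[0,0,0],[0,0,0]],
])

```text
t: 8.5
tool_pos: [0.5662, 0.1344, 0.3354]
tool_rot: [0.352, 3.119, 0.003]
contact_force: [-0.6, 0.8, 0.3]
opening: 0.0296
```

```bash
python3 -c "
from h import *
plan(np.r_[tip(1)[:2],.335])
cv2.imwrite('pics/w11.png',ctrl.get_image('wrist')[:,:,::-1])"
```

```text
t 8.5 pos [0.5662 0.1344 0.3354] force [-0.6   0.81  0.31] open 0.0296 q6 -1.24
tool axes
 [[-0.975  0.223  0.003]
 [ 0.223  0.975  0.002]
 [-0.002  0.002 -1.   ]]
shift if turn first [-0.05  1.85  0.04] now [-0.04  1.85  0.04] turn [ 0.12  0.12 -0.1 ]
```

View pics/w11.png

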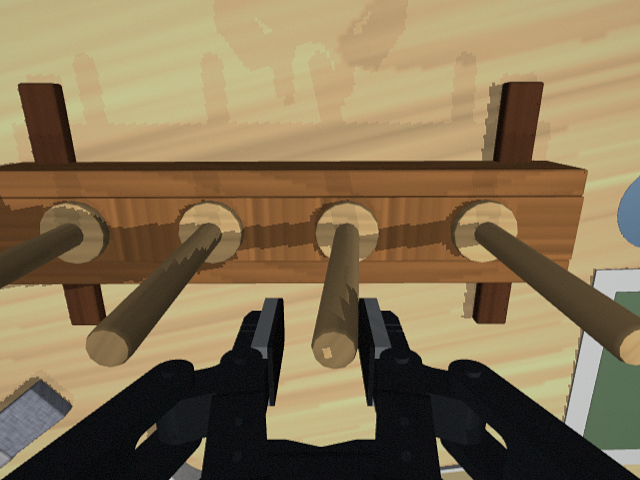

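Emit:
jog_arm([
  [[0,0.6,0],[0,0,0]],
  [[0,0.6,0.5],[0,0,0]],
  [[0,0.6,0.5],[0,0,0]],
  [[0,0,0.5],[0,0,0]],
  [[0,0,0],[0,0,0]],
])

```text
t: 9.05
tool_pos: [0.5706, 0.1547, 0.3186]
tool_rot: [0.35, 3.12, 0.003]
contact_force: [-0.5, -0.2, -0.8]
opening: 0.0297
```

Emit:
jog_arm([
  [[0,0,0],[0,0,0]],
  [[0,0,0],[0,0,0]],
  [[0,0,0],[0,0,0]],
  [[0,0,0],[0,0,0]],
  [[0,0,0],[0,0,0]],
], fingers=-1, grip_force=30)

```text
t: 9.55
tool_pos: [0.5704, 0.1545, 0.318]
tool_rot: [0.351, 3.121, 0.003]
contact_force: [-1.1, 0.1, -0.8]
opening: 0.0153
```

```bash
python3 -c "
from h import *
plan(np.r_[tip(1)[:2],.335])
cv2.imwrite('pics/w12.png',ctrl.get_image('wrist')[:,:,::-1])"
```

```text
t 9.55 pos [0.5704 0.1545 0.318 ] force [-1.12  0.13 -0.84] open 0.0153 q6 -1.21
tool axes
 [[-0.975  0.222  0.001]
 [ 0.222  0.975  0.002]
 [-0.     0.002 -1.   ]]
shift if turn first [-0.08 -0.2  -1.7 ] now [-0.08 -0.2  -1.7 ] turn [ 0.11  0.02 -0.03]
```

View pics/w12.png

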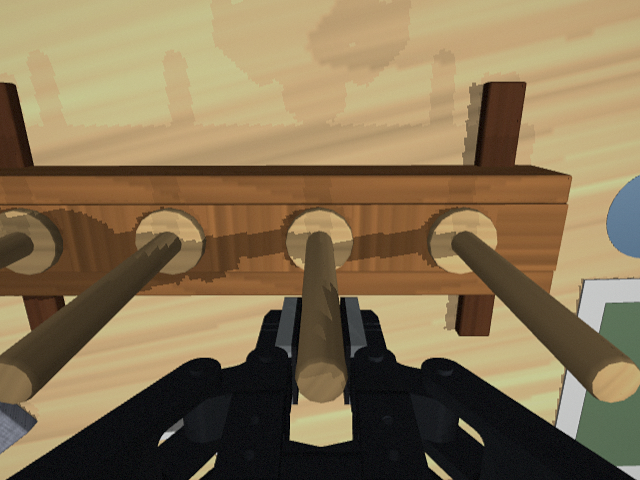

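Emit:
jog_arm([
  [[0,0,-0.7],[0,0,0]],
  [[0,0,-1],[0,0,0]],
  [[0,0,-1],[0,0,0]],
  [[0,0,-1],[0,0,0]],
  [[0,0,-1],[0,0,0]],
  [[0,0,-1],[0,0,0]],
  [[0,0,0],[0,0,0]],
])

```text
t: 10.3
tool_pos: [0.5706, 0.1544, 0.3821]
tool_rot: [0.35, 3.118, 0.004]
contact_force: [-0.5, 0.0, -1.4]
opening: 0.015
```

```bash
python3 -c "
from h import *
plan(np.r_[tip(1)[:2],.335])
cv2.imwrite('pics/w13.png',ctrl.get_image('wrist')[:,:,::-1])"
```

```text
t 10.3 pos [0.5706 0.1544 0.3821] force [-0.48  0.04 -1.39] open 0.015 q6 -1.21
tool axes
 [[-0.975  0.222  0.004]
 [ 0.222  0.975  0.002]
 [-0.004  0.003 -1.   ]]
shift if turn first [-0.06 -0.19  4.71] now [-0.04 -0.2   4.71] turn [ 0.17  0.2  -0.04]
```

View pics/w13.png

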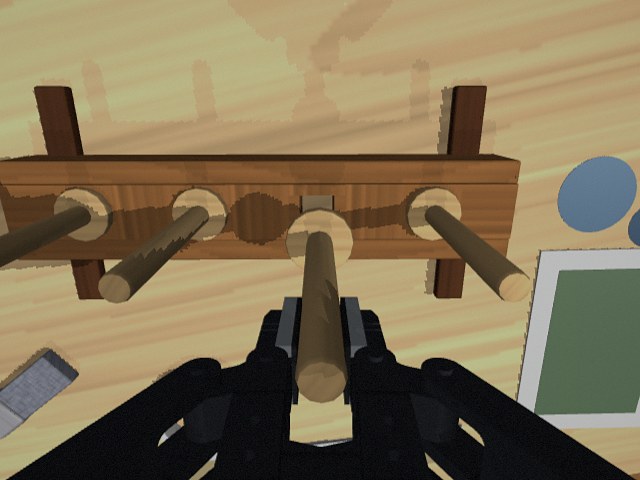

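Emit:
jog_arm([
  [[0,0,-2.5],[0,0,0]],
  [[0,0,-2.5],[0,0,0]],
  [[0,0,-2.5],[0.2,0.2,0]],
  [[3,0,0],[0,0,0]],
  [[3,0,0],[0,0,0]],
  [[3,0,0],[0,0,0]],
  [[3,0,0],[0,0,0]],
  [[0,0,0],[0,0,0]],
])

```text
t: 11.15
tool_pos: [0.4493, 0.181, 0.4543]
tool_rot: [-0.352, -3.11, 0.005]
contact_force: [0.2, -0.0, -1.5]
opening: 0.0152
```

```bash
python3 -c "
from h import *
plan(np.array([.471,-.266,.46]))"
```

```text
t 11.15 pos [0.4493 0.181  0.4543] force [ 0.19 -0.03 -1.48] open 0.0152 q6 -1.12
tool axes
 [[-0.975  0.224 -0.012]
 [ 0.224  0.975 -0.002]
 [ 0.011 -0.004 -1.   ]]
shift if turn first [-12.01 -43.12  -0.57] now [-12.1  -43.09  -0.51] turn [-0.25 -0.62 -0.13]
```

Emit:
jog_arm([
  [[-1.0,-4,0],[-0.2,-0.6,0]],
  [[-1.1,-4,0],[0,0,0]],
  [[-1.1,-4,0],[0,0,0]],
  [[-1.1,-4,0],[0,0,0]],
  [[-1.1,-4,0],[0,0,0]],
  [[-1.1,-4,0],[0,0,0]],
  [[-1.1,-4,0],[0,0,0]],
  [[-1.1,-4,0],[0,0,0]],
])

```text
t: 11.95
tool_pos: [0.465, -0.1594, 0.4512]
tool_rot: [-0.335, -3.123, 0.001]
contact_force: [1.1, 0.2, -0.3]
opening: 0.0153
```

```bash
python3 -c "
from h import *
plan(np.array([.471,-.266,.46]))"
```

```text
t 11.95 pos [ 0.465  -0.1594  0.4512] force [ 1.07  0.16 -0.33] open 0.0153 q6 -1.84
tool axes
 [[-0.977  0.212 -0.   ]
 [ 0.212  0.977 -0.   ]
 [ 0.    -0.    -1.   ]]
shift if turn first [ -2.94 -10.26  -0.88] now [ -2.85 -10.29  -0.88] turn [-0.03 -0.01  0.53]
```

Emit:
jog_arm([
  [[-1.0,-3.5,0],[0,0,0]],
  [[-1.0,-3.5,0],[0,0,0]],
  [[-0.4,-1.5,0],[0,0,0]],
  [[0,0,0],[0,0,0]],
  [[0,0,0],[0,0,0]],
])

```text
t: 12.45
tool_pos: [0.4702, -0.2578, 0.4477]
tool_rot: [-0.349, -3.118, -0.002]
contact_force: [0.5, -0.2, -0.3]
opening: 0.015
```

```bash
python3 -c "
from h import *
plan(np.array([.471,-.266,.46]))
cv2.imwrite('pics/s14.png',ctrl.get_image('scene')[:,:,::-1][60:360,100:500].repeat(2,0).repeat(2,1))
cv2.imwrite('pics/d14.png',ctrl.get_image('side')[:,:,::-1][180:480,120:520].repeat(2,0).repeat(2,1))"
```

```text
t 12.45 pos [ 0.4702 -0.2578  0.4477] force [ 0.49 -0.2  -0.34] open 0.015 q6 -1.99
tool axes
 [[-0.975  0.221 -0.004]
 [ 0.221  0.975  0.002]
 [ 0.005  0.001 -1.   ]]
shift if turn first [-0.26 -0.78 -1.23] now [-0.26 -0.78 -1.23] turn [ 0.05 -0.27  0.02]
```

View pics/s14.png

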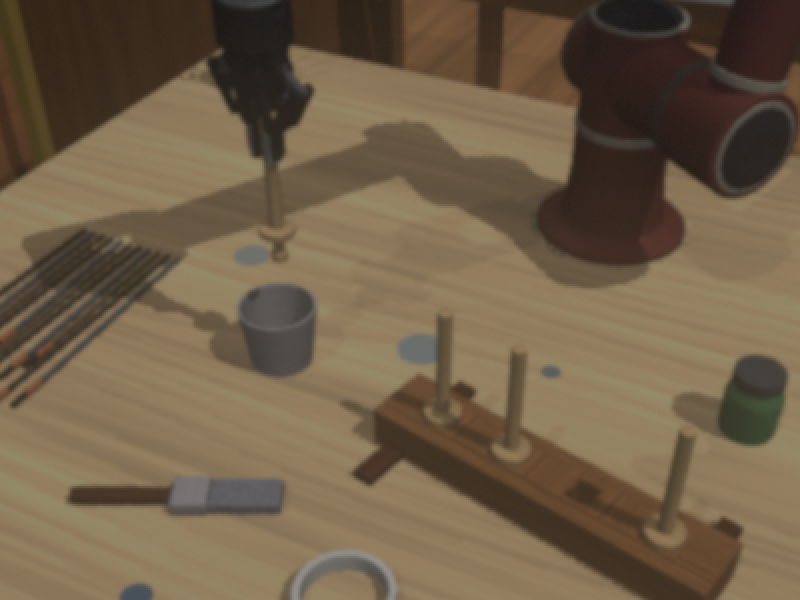

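View pics/d14.png

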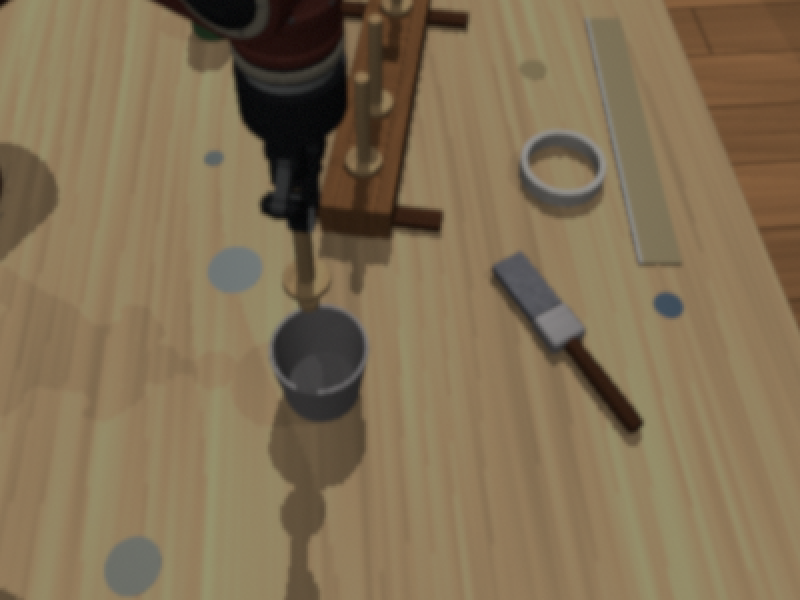

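```bash
python3 -c "
from h import *
P=np.array([.4702,-.2578,.0])
print(tri([('scene',(240.5,187)),('side',(274.5,333))]))
print(tri([('scene',(238,176)),('side',(273,320))]), 'collar')
for z in (.13,.14,.15,.175): print(z,proj('scene',P+[0,0,z]),proj('side',P+[0,0,z]))
"
```

```text
(array([ 0.46430846, -0.26096404,  0.14610961]), array([-1.56918794,  1.01634849, -1.11199811, -0.93948216]))
(array([ 0.46602316, -0.25831908,  0.18055174]), array([ 0.25685907, -0.17059996,  0.18033374,  0.15574156])) collar
0.13 [239.32180377 195.54174846] [277.15231965 335.00115847]
0.14 [238.9599774  191.91683773] [276.85663255 332.08787511]
0.15 [238.59420081 188.25235211] [276.55578691 329.12376689]
0.175 [237.66204664 178.91368593] [275.78019863 321.48221468]
```

Emit:
jog_arm([
  [[-0.7,-0.45,0],[0,-0.3,0]],
  [[0,0,2],[0,0,0]],
  [[0,0,2],[0,0,0]],
  [[0,0,2],[0,0,0]],
  [[0,0,0],[0,0,0]],
  [[0,0,0],[0,0,0]],
])

```text
t: 13.15
tool_pos: [0.4794, -0.2585, 0.3895]
tool_rot: [0.332, 3.115, -0.004]
contact_force: [0.5, 0.2, -0.6]
opening: 0.0149
```

```bash
python3 -c "
from h import *
plan(np.array([.477,-.264,.308]))
cv2.imwrite('pics/s15.png',ctrl.get_image('scene')[:,:,::-1][140:290,140:340].repeat(4,0).repeat(4,1))
cv2.imwrite('pics/d15.png',ctrl.get_image('side')[:,:,::-1][280:430,180:380].repeat(4,0).repeat(4,1))"
```

```text
t 13.15 pos [ 0.4794 -0.2585  0.3895] force [ 0.47  0.19 -0.59] open 0.0149 q6 -1.99
tool axes
 [[-0.978  0.211  0.009]
 [ 0.211  0.978 -0.003]
 [-0.009 -0.001 -1.   ]]
shift if turn first [ 0.11 -0.59  8.15] now [ 0.19 -0.58  8.15] turn [-0.07  0.52  0.63]
```

View pics/s15.png

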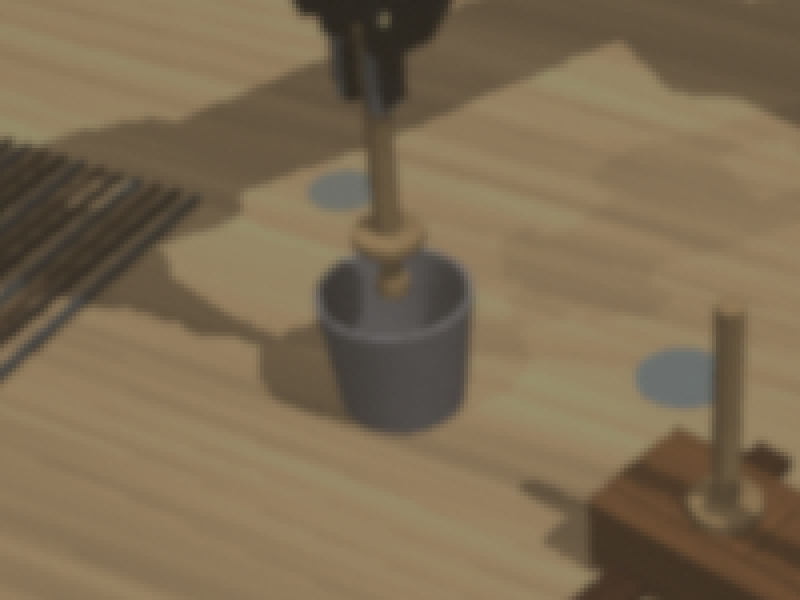

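View pics/d15.png

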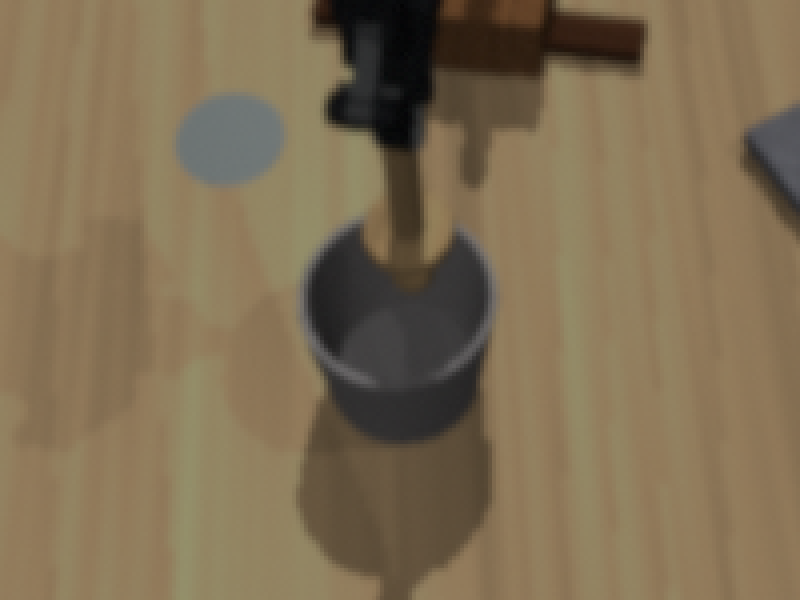

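```bash
python3 -c "
from h import *
print(tri([('scene',(238.75,213)),('side',(282.5,351))],.088))
print(tri([('scene',(238.75,214.2)),('side',(279.5,355))],.08))
"
```

```text
(array([ 0.47744781, -0.26368187]), array([-1.76419001, -1.66588742, -0.16305004, -1.72945559]))
(array([ 0.47173258, -0.2674154 ]), array([-1.52689276, -1.85496261,  0.0298045 , -1.5845407 ]))
```

Emit:
jog_arm([
  [[0.5,-0.5,0],[0,0.5,0]],
  [[0,0,1],[0,0,0]],
  [[0,0,1.5],[0,0,0]],
  [[0,0,1.5],[0,0,0]],
  [[0,0,1],[0,0,0]],
  [[0,0,0],[0,0,0]],
])

```text
t: 13.85
tool_pos: [0.4731, -0.2633, 0.3378]
tool_rot: [0.333, 3.121, -0.005]
contact_force: [-1.1, -1.1, -2.3]
opening: 0.0151
```

```bash
python3 -c "
from h import *
plan(np.array([.473,-.263,.308]))
cv2.imwrite('pics/d16.png',ctrl.get_image('side')[:,:,::-1][280:430,180:380].repeat(4,0).repeat(4,1))"
```

```text
t 13.85 pos [ 0.4731 -0.2633  0.3378] force [-1.08 -1.15 -2.26] open 0.0151 q6 -2.0
tool axes
 [[-0.977  0.211  0.003]
 [ 0.211  0.977 -0.004]
 [-0.003 -0.003 -1.   ]]
shift if turn first [0.01 0.02 2.98] now [0.02 0.03 2.98] turn [-0.18  0.19  0.6 ]
```

View pics/d16.png

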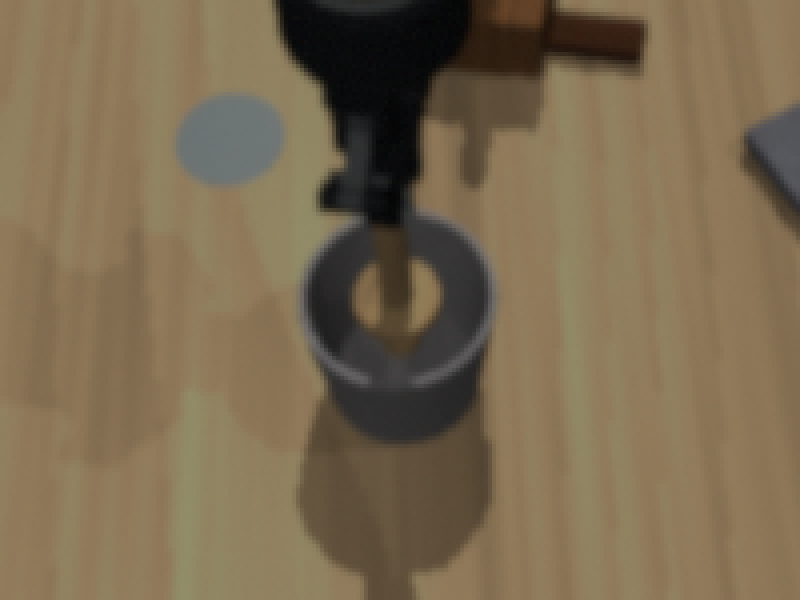

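Emit:
jog_arm([
  [[0,0,1],[0,0.2,0]],
  [[0,0,0.8],[0,0,0]],
  [[0,0,0.5],[0,0,0]],
  [[0,0,0],[0,0,0]],
])

```text
t: 14.3
tool_pos: [0.4736, -0.2636, 0.3141]
tool_rot: [0.333, 3.123, -0.006]
contact_force: [-0.1, -0.0, -1.3]
opening: 0.0151
```

Emit:
jog_arm([
  [[0,0,0.2],[0,0,0]],
  [[0,0,0],[0,0,0]],
])

```text
t: 14.5
tool_pos: [0.4737, -0.2637, 0.3122]
tool_rot: [0.333, 3.123, -0.007]
contact_force: [0.3, -0.0, -1.8]
opening: 0.0148
```

Emit:
jog_arm([
  [[0,0,0.2],[0,0,0]],
  [[0,0,0],[0,0,0]],
])

```text
t: 14.7
tool_pos: [0.4739, -0.2638, 0.3107]
tool_rot: [0.333, 3.122, -0.008]
contact_force: [0.2, -0.2, -1.3]
opening: 0.0152
```

Emit:
jog_arm([
  [[0,0,0.2],[0,0,0]],
  [[0,0,0],[0,0,0]],
])

```text
t: 14.9
tool_pos: [0.474, -0.2639, 0.309]
tool_rot: [0.333, 3.121, -0.008]
contact_force: [0.1, -0.3, -1.0]
opening: 0.0153
```

Emit:
jog_arm([
  [[0,0,0.2],[0,0,0]],
  [[0,0,0],[0,0,0]],
])

```text
t: 15.1
tool_pos: [0.4742, -0.264, 0.3073]
tool_rot: [0.333, 3.12, -0.009]
contact_force: [-0.3, -0.9, -0.6]
opening: 0.0153
```

Emit:
jog_arm([
  [[0,0,0.15],[0,0,0]],
  [[0,0,0],[0,0,0]],
])

```text
t: 15.3
tool_pos: [0.4747, -0.2643, 0.3073]
tool_rot: [0.332, 3.118, -0.011]
contact_force: [0.2, 0.8, -1.2]
opening: 0.0151
```

Emit:
jog_arm([
  [[0,0,0.1],[0,0,0]],
  [[0,0,0],[0,0,0]],
])

```text
t: 15.5
tool_pos: [0.4749, -0.2645, 0.3071]
tool_rot: [0.332, 3.117, -0.011]
contact_force: [-0.5, -0.7, -0.8]
opening: 0.0152
```

```bash
python3 -c "
from h import *
plan(np.array([.473,-.263,.308]))
cv2.imwrite('pics/d17.png',ctrl.get_image('side')[:,:,::-1][280:430,180:380].repeat(4,0).repeat(4,1))"
```

```text
t 15.5 pos [ 0.4749 -0.2645  0.3071] force [-0.48 -0.74 -0.84] open 0.0152 q6 -2.0
tool axes
 [[-0.977  0.211  0.006]
 [ 0.211  0.977 -0.008]
 [-0.008 -0.006 -1.   ]]
shift if turn first [ 0.22  0.1  -0.09] now [ 0.22  0.1  -0.1 ] turn [-0.37  0.44  0.61]
```

View pics/d17.png

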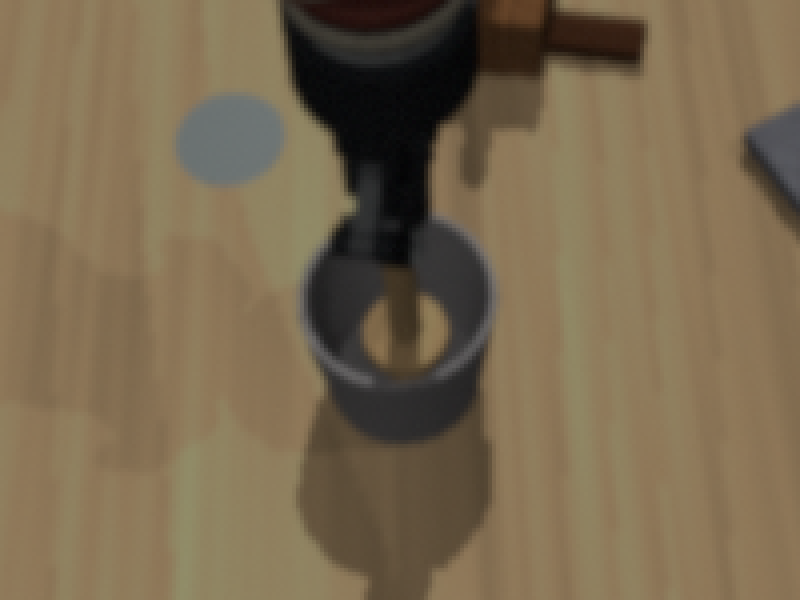

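Emit:
jog_arm([
  [[0,0,0],[0,0,0]],
  [[0,0,0],[0,0,0]],
  [[0,0,0],[0,0,0]],
  [[0,0,0],[0,0,0]],
], fingers=-0.1)

```text
t: 15.95
tool_pos: [0.4746, -0.2643, 0.306]
tool_rot: [0.332, 3.118, -0.011]
contact_force: [-0.0, 1.3, -0.1]
opening: 0.0381
```

```bash
python3 -c "
from h import *
plan(np.array([.473,-.263,.308]))
cv2.imwrite('pics/w18.png',ctrl.get_image('wrist')[:,:,::-1])"
```

```text
t 15.95 pos [ 0.4746 -0.2643  0.306 ] force [-0.04  1.33 -0.13] open 0.0381 q6 -2.0
tool axes
 [[-0.978  0.211  0.005]
 [ 0.211  0.978 -0.008]
 [-0.007 -0.006 -1.   ]]
shift if turn first [ 0.19  0.09 -0.2 ] now [ 0.18  0.09 -0.2 ] turn [-0.36  0.38  0.61]
```

View pics/w18.png

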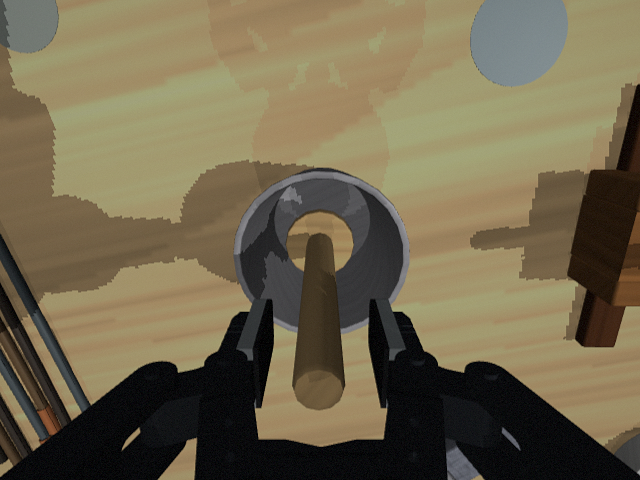

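Standing upright in the pot and clear of both pads. Raising the gripper straight up.

Emit:
jog_arm([
  [[0,0,-1],[0,0,0]],
  [[0,0,-2],[0,0,0]],
  [[0,0,-3],[0,0,0]],
  [[0,0,-3],[0,0,0]],
  [[0,0,-3],[0,0,0]],
  [[0,0,0],[0,0,0]],
  [[0,0,0],[0,0,0]],
  [[0,0,0],[0,0,0]],
])

```text
t: 16.8
tool_pos: [0.4735, -0.2631, 0.4334]
tool_rot: [0.332, 3.117, -0.011]
contact_force: [-0.4, 0.4, 0.0]
opening: 0.0381
```

```bash
python3 -c "
from h import *
plan(np.array([.473,-.263,.308]))
cv2.imwrite('pics/s19.png',ctrl.get_image('scene')[:,:,::-1][130:380,120:500].repeat(2,0).repeat(2,1))
cv2.imwrite('pics/d19.png',ctrl.get_image('side')[:,:,::-1])"
```

```text
t 16.8 pos [ 0.4735 -0.2631  0.4334] force [-0.36  0.41  0.04] open 0.0381 q6 -2.0
tool axes
 [[-0.977  0.211  0.006]
 [ 0.211  0.977 -0.008]
 [-0.007 -0.007 -1.   ]]
shift if turn first [ 5.000e-02 -1.000e-02  1.254e+01] now [ 0.14  0.08 12.53] turn [-0.37  0.41  0.61]
```

View pics/s19.png

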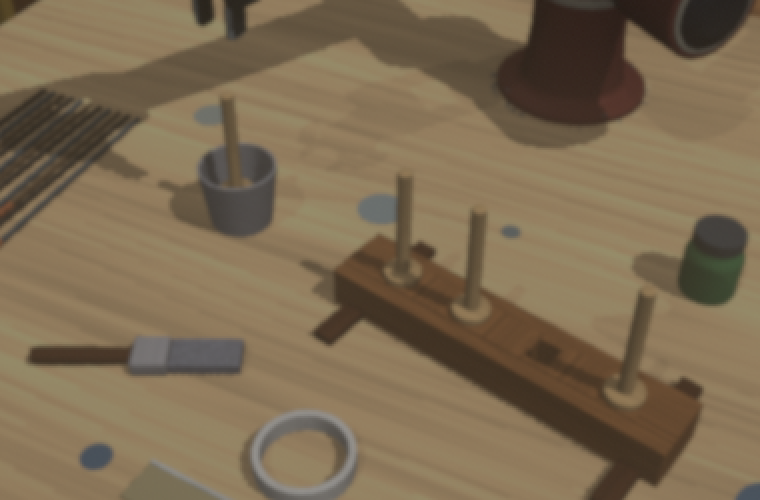

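View pics/d19.png

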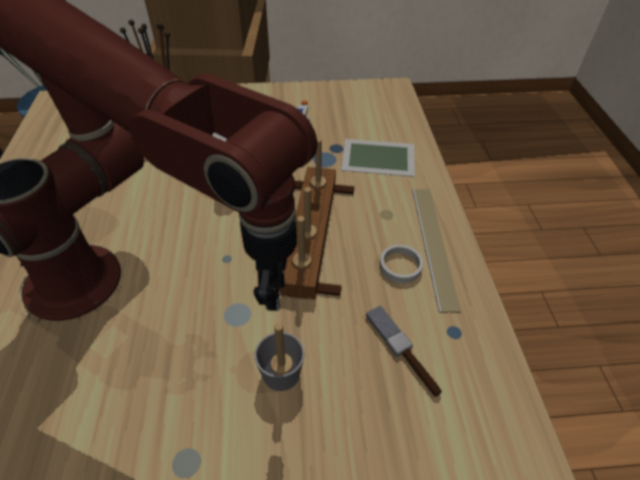

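```bash
python3 -c "
from h import *
print(ctrl.finish_job())"
```

```text
the job is handed in; nothing more can be done
None
```

The loose peg was peg1, second from left. It now stands foot down in the steel pot and is let go; the job was handed in at about 17 s of the 72 s allowed. No verdict is reported.

**Finding it:** I pushed peg0 to the left only; its force climbed to about 2.6 N on average (one reading 3.4 N) at about 4 mm, so I took it as firm. Single readings scatter by about 0.7 N, and about 4 mm is a little more than the 1 to 3 mm given for a firm peg. Peg1 moved 6 mm under about 0.5 N, so pegs 2 and 3 were not touched.

**Rocking and moving it:** From the wrist pictures, the tip of peg1 went about 16 mm left and then about 14 mm right, both past the 10 mm needed. I drew it straight out and lowered it into the middle of the pot.

**Last checks:**
- **Peg1:** upright in the upright pot, gripper about 13 cm above it, no clear contact force.
- **Pegs 0, 2 and 3:** they look straight and seated. Peg0's tip is within about 1 pixel of where it was at the start, in the scene picture.
- **Jar, tape and brush:** they appear unmoved in the pictures.

I found no failed check.

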